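Find the tin with the big calibration weight by hefting

TASK

Three identical closed tins of balance calibration weights stand on the lab bench; one holds the big weight, the other two only small ones, and only heft tells them apart. Heft them to find the heaviest, set the two light tins upright in the cream tray (set them down, do not drop them) and finish while still holding the heaviest tin upright in the gripper, at least 20 cm above the bench, with nothing else supporting it. Do not let a tin fall over, and leave the other things on the bench where they are.

Things in the scene. Friction and masses are not known exactly. Their poses are not given: they have to be found in the camera images.
- tin_a_mid (a point): centre of a tin (35 mm above its underside, z along its axis): closed aluminium tin, white band, blue lid, 56 mm across, 70 mm high, standing on the bench. All three look alike; each has a loose steel or light-metal weight shut inside. Two tins weigh 150 to 310 g each (not always alike), one 500 to 700 g; any name may be the heavy one. They start at least 110 mm apart, centre to centre
- tin_b_mid (a point): centre of a tin (35 mm above its underside, z along its axis): closed aluminium tin, white band, blue lid, 56 mm across, 70 mm high, standing on the bench. All three look alike; each has a loose steel or light-metal weight shut inside. Two tins weigh 150 to 310 g each (not always alike), one 500 to 700 g; any name may be the heavy one. They start at least 110 mm apart, centre to centre
- tin_c_mid (a point): centre of a tin (35 mm above its underside, z along its axis): closed aluminium tin, white band, blue lid, 56 mm across, 70 mm high, standing on the bench. All three look alike; each has a loose steel or light-metal weight shut inside. Two tins weigh 150 to 310 g each (not always alike), one 500 to 700 g; any name may be the heavy one. They start at least 110 mm apart, centre to centre
- tray_floor (a point): centre of the inner floor of the shallow cream tray, 5 mm above the bench. The tray is fixed, 280 mm long along its own x, 170 mm wide along its own y, with walls 5 mm thick and 22 mm high above the bench; it lies flat, turned up to 0.2 rad. Two tins fit in it, one at each half of its length
- tape_roll: bystander: yellow tape roll lying flat, 90 mm across, 20 mm high; origin at centre of underside
- dishes: bystander: stack of three clear round dishes, 90 mm across, 45 mm high; origin at centre of underside
- timer: bystander: white bench timer lying flat, 65 x 65 x 18 mm; origin at centre of underside
- bottle: bystander: glass bottle with blue cap, 68 mm across, 130 mm high; origin at centre of underside
- beaker: bystander: glass beaker, 70 mm across, 75 mm high; origin at centre of underside
- tube_rack: bystander: orange rack full of capped tubes, 70 x 210 mm (its x, y), 78 mm high; origin at centre of underside
- equipment: all the fixed bench equipment together (origin at an empty spot of the bench top, of no use for aiming): rotator with red disc and power pack at the left edge, water bath and small centrifuge at the right edge (all beyond 0.5 m to either side, up to 190 mm high), and low boxes (up to 70 mm high) along the far edge, beyond 0.8 m ahead
Mind the look-alikes: they are no part of the job. Leave any yellow look-alike of the part that bears tin_b_mid alone.

How it is judged (in metres and radians):
At the end, for the whole second after the job is handed in: The two light tins (each pressing on it with under 4 N) stand upright and still on the floor of the cream tray, let go; the heaviest is held still by the fingers, its centre over 0.19 m above the bench, within 0.35 rad of upright, touching no other tin, bystander or equipment ((((height (world z) of tin_a_mid above 0.19 m and angle between tin_a_mid's own z axis and vertical below 0.35 rad and linear speed of tin_a below 0.03 m/s and angular speed of tin_a below 0.3 rad/s and contact force between the fingers and tin_a above 3 N and contact force between tin_a and equipment below 0.1 N and contact force between tin_a and tin_b below 0.1 N and contact force between tin_a and tin_c below 0.1 N and contact force between tin_a and tape_roll below 0.1 N and contact force between tin_a and dishes below 0.1 N and contact force between tin_a and timer below 0.1 N and contact force between tin_a and bottle below 0.1 N and contact force between tin_a and beaker below 0.1 N and contact force between tin_a and tube_rack below 0.1 N) and (x of tin_b_mid in the frame of tray_floor between -0.135 and 0.135 m and y of tin_b_mid in the frame of tray_floor between -0.08 and 0.08 m and z of tin_b_mid in the frame of tray_floor between 0.03 and 0.04 m and angle between tin_b_mid's own z axis and vertical below 0.1 rad and linear speed of tin_b below 0.03 m/s and contact force between each of the arm, the fingers and tin_b below 0.1 N and contact force between tin_b and tray between 0.8 and 4 N) and (x of tin_c_mid in the frame of tray_floor between -0.135 and 0.135 m and y of tin_c_mid in the frame of tray_floor between -0.08 and 0.08 m and z of tin_c_mid in the frame of tray_floor between 0.03 and 0.04 m and angle between tin_c_mid's own z axis and vertical below 0.1 rad and linear speed of tin_c below 0.03 m/s and contact force between each of the arm, the fingers and tin_c below 0.1 N and contact force between tin_c and tray between 0.8 and 4 N)) or ((height (world z) of tin_b_mid above 0.19 m and angle between tin_b_mid's own z axis and vertical below 0.35 rad and linear speed of tin_b below 0.03 m/s and angular speed of tin_b below 0.3 rad/s and contact force between the fingers and tin_b above 3 N and contact force between tin_b and equipment below 0.1 N and contact force between tin_b and tin_a below 0.1 N and contact force between tin_b and tin_c below 0.1 N and contact force between tin_b and tape_roll below 0.1 N and contact force between tin_b and dishes below 0.1 N and contact force between tin_b and timer below 0.1 N and contact force between tin_b and bottle below 0.1 N and contact force between tin_b and beaker below 0.1 N and contact force between tin_b and tube_rack below 0.1 N) and (x of tin_a_mid in the frame of tray_floor between -0.135 and 0.135 m and y of tin_a_mid in the frame of tray_floor between -0.08 and 0.08 m and z of tin_a_mid in the frame of tray_floor between 0.03 and 0.04 m and angle between tin_a_mid's own z axis and vertical below 0.1 rad and linear speed of tin_a below 0.03 m/s and contact force between each of the arm, the fingers and tin_a below 0.1 N and contact force between tin_a and tray between 0.8 and 4 N) and (x of tin_c_mid in the frame of tray_floor between -0.135 and 0.135 m and y of tin_c_mid in the frame of tray_floor between -0.08 and 0.08 m and z of tin_c_mid in the frame of tray_floor between 0.03 and 0.04 m and angle between tin_c_mid's own z axis and vertical below 0.1 rad and linear speed of tin_c below 0.03 m/s and contact force between each of the arm, the fingers and tin_c below 0.1 N and contact force between tin_c and tray between 0.8 and 4 N)) or ((height (world z) of tin_c_mid above 0.19 m and angle between tin_c_mid's own z axis and vertical below 0.35 rad and linear speed of tin_c below 0.03 m/s and angular speed of tin_c below 0.3 rad/s and contact force between the fingers and tin_c above 3 N and contact force between tin_c and equipment below 0.1 N and contact force between tin_c and tin_a below 0.1 N and contact force between tin_c and tin_b below 0.1 N and contact force between tin_c and tape_roll below 0.1 N and contact force between tin_c and dishes below 0.1 N and contact force between tin_c and timer below 0.1 N and contact force between tin_c and bottle below 0.1 N and contact force between tin_c and beaker below 0.1 N and contact force between tin_c and tube_rack below 0.1 N) and (x of tin_a_mid in the frame of tray_floor between -0.135 and 0.135 m and y of tin_a_mid in the frame of tray_floor between -0.08 and 0.08 m and z of tin_a_mid in the frame of tray_floor between 0.03 and 0.04 m and angle between tin_a_mid's own z axis and vertical below 0.1 rad and linear speed of tin_a below 0.03 m/s and contact force between each of the arm, the fingers and tin_a below 0.1 N and contact force between tin_a and tray between 0.8 and 4 N) and (x of tin_b_mid in the frame of tray_floor between -0.135 and 0.135 m and y of tin_b_mid in the frame of tray_floor between -0.08 and 0.08 m and z of tin_b_mid in the frame of tray_floor between 0.03 and 0.04 m and angle between tin_b_mid's own z axis and vertical below 0.1 rad and linear speed of tin_b below 0.03 m/s and contact force between each of the arm, the fingers and tin_b below 0.1 N and contact force between tin_b and tray between 0.8 and 4 N)))); the arm keeps its last pose, push and grip.
It fails at once if a bystander is shifted more than 20 mm or knocked over (distance of any of tape_roll, dishes, timer, bottle, beaker, tube_rack from where it was at the start of the episode above 0.02 m or angle between any of tape_roll, dishes, timer, bottle, beaker, tube_rack's own z axis and vertical above 0.3 rad).
It fails at once if a tin is tipped over (more than 45 degrees) (angle between any of tin_a_mid, tin_b_mid, tin_c_mid's own z axis and vertical above 0.785 rad).
It fails at once if a tin is dropped from more than about 25 mm, or thrown ((contact force between the fingers and tin_a below 0.1 N and linear speed of tin_a above 0.7 m/s) or (contact force between the fingers and tin_b below 0.1 N and linear speed of tin_b above 0.7 m/s) or (contact force between the fingers and tin_c below 0.1 N and linear speed of tin_c above 0.7 m/s)).
It also fails if it takes over 72 s, if anything falls off the work surface, if the arm or the gripper's body presses on something with over 40 N, if the wrist force passes 120 N, or if a joint passes its speed limit or range.

ROBOT

A 6-joint arm with a two-finger parallel gripper is mounted at the origin on the work surface. World frame = base frame: x ahead of the robot, y to its left, z up, the work surface at z = 0. Lengths are in m, angles in degrees, forces in N, time in s.
With the tool pointing down it reaches from about 0.375 to 0.75 m from the base axis. Payload 9 kg.
Tool frame: the origin (TCP) lies where the fingers leave the gripper's body, on its centre line; the fingertips stand 73 mm ahead of it and the grasp point (between the pads) lies 54 mm ahead of it (robot.tip_reach is the distance from the TCP to the fingertips, in m); z points along the fingers, y is the line along which they close (so a half turn about z gives the same grasp; the last joint's range is limited). The gripper opens to 85 mm and grips with 20 to 120 N. Pads are 22 mm wide; open, the fingers measure 114 mm over their backs; the gripper's body (76 mm by 85 mm) begins 54 mm behind the grasp point. The pads swing forward as they close: fully open they stand 13 mm farther back than shut.
Start: joints at [-76.759, 5.964, 5.575, 89.605, 0, 77.527], TCP at [0.26, -0.541, 0.304] pointing down, gripper open.
Joint ranges: [-171.21, 171.21], [-48.23, 106.86], [-62.78, 66.21], [-105.2, 120.99], [-86.42, 89.51], [-180, 180]. Speed limits (degrees/s): [127.2, 127.2, 147.25, 180, 180, 180].

INTERFACE

Orientations are given as [roll, pitch, yaw] about the fixed x, y, z axes, in that order (R = Rz(yaw) Ry(pitch) Rx(roll)).
In Python, from plant import robot gives the robot as it stands. Calls block until the motion is done:
- robot.move_pose(position, orientation): joint-space move of the TCP to a pose.
- robot.line_to(position, vel=0.15, rotation=None, guard=None): straight line of the TCP; rotation=None keeps the orientation; vel is the mean speed in m/s. With guard (N) it stops when the force on the tool has changed by that much, and returns True; else False.
- robot.goto_joints(angles): joint-space move.
- robot.set_gripper(opening): finger opening in m; the grip force is fixed at half the most; returns when the fingers have stopped.
- robot.pause(seconds).
- robot.ik(position, orientation): joint angles nearest the present ones, or None.
- robot.observe(): the state.
- robot.grab_frame(name): name is "side" or "top"; returns the picture (384x512x3 uint8, blue, green, red); there is no depth.
- robot.get_calibration(name): a dict with "vertical_fov" (degrees; the focal length in pixels is half the picture's height over the tangent of half this angle, whatever the lens; pixels are square), "cx", "cy" (the principal point, pixels), "rvec" (rotation vector, rad) and "tvec" (3), from world to camera coordinates, as OpenCV has them. Camera axes: x right, y down, z forward; pixel columns grow to the right and rows downward; lengths in m; the calibration is good to about 2 mm. A picture is of the moment at which its call begins. get_calibration takes no time and is no camera call.
A pose or a line that the arm cannot do raises robot.IKError and nothing moves.
- robot.job_done(): hands the job in; it is judged then, once.
The state is a dict: "time": time; "q": joint angles; "qvel": joint speeds; "joint_torque": joint torques, N m; "tool_pos": TCP position; "tcp_rot": TCP orientation; "ft_force": force on the tool from outside, world axes, zero at the start; "torque": the same for the moment, N m; "gripper_width": finger opening in m; "gripper_force": force on a finger pad.
Only numpy, scipy, OpenCV 4.12 (cv2) and the standard library are available. Lean on these libraries where they do the work, as an engineer would, in place of code of your own. Each camera call takes 0.05 s, during which the arm holds its last target. There are 200 camera calls.

## Working session

There is one attempt and no reset: what is moved stays moved. The work goes in short steps, each a Python script; the robot and the scene stay as the last script left them, time stands still between calls to the robot, and variables do not carry over. Pictures are saved under pics/ and viewed, at most 10 in all, crops included, and the job is handed in when it is done.

```bash
ls; mkdir -p pics; python3 - <<'E'
from plant import robot
import cv2
for n in("top","side"):
    cv2.imwrite(f"pics/{n}0.png",robot.grab_frame(n)); print(robot.get_calibration(n))
o=robot.observe();print(o)
E
```

```text
pics
{'vertical_fov': 57.21469540466646, 'cx': 255.23313938189463, 'cy': 191.79466437524968, 'rvec': array([ 2.16912556, -2.11182713,  0.15310048]), 'tvec': array([-0.08227788,  0.61178931,  0.92649679])}
{'vertical_fov': 51.79716571112861, 'cx': 255.84502774574125, 'cy': 193.5232888267573, 'rvec': array([ 0.16929813, -2.69470287,  1.45143397]), 'tvec': array([0.61224396, 0.11402496, 0.8375644 ])}
{'time': 0.1, 'q': array([-7.67588298e+01,  5.99601494e+00,  5.53218219e+00,  8.96077985e+01,
        1.65320836e-03,  7.75273599e+01]), 'qvel': array([ 0.07911269, -0.1562509 ,  0.10420799,  0.03030826, -0.11862506,
        0.02176321]), 'joint_torque': array([ 6.09448180e-03, -5.58207715e+01,  5.04719639e+01,  1.29522826e-02,
       -1.55416010e-04, -4.33189697e-07]), 'tool_pos': array([ 0.26029314, -0.54034611,  0.30319811]), 'tcp_rot': array([-1.79930416e+02, -1.70846257e-02,  2.57137989e+01]), 'ft_force': array([-0.06063008,  0.17577424,  0.66503538]), 'torque': array([-0.05751854, -0.0369811 , -0.01374709]), 'gripper_force': 0.0, 'gripper_width': 0.08520645253790632}
```

View pics/top0.png

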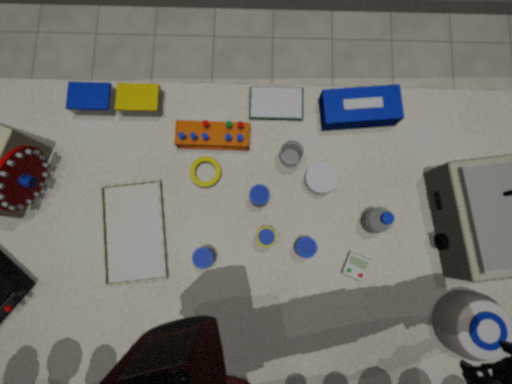

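View pics/side0.png

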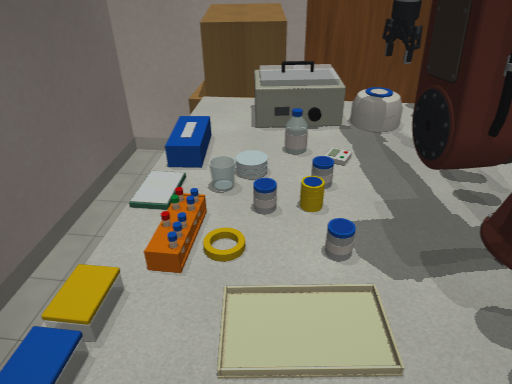

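The tins' blue lids in the top view are at (260,195), (204,258) and (305,247). The lid at (266,236) has a yellow band (side view 312,193), so it is the look-alike to avoid. The side view shows the three white tins at (265,195), (340,238) and (322,170). The tray is at top (135,231). Next I'll measure these and confirm in a crop.

```bash
cat > h.py <<'E'
import numpy as np, cv2
from plant import robot
def cam(n):
    c=robot.get_calibration(n); f=192/np.tan(np.radians(c["vertical_fov"]/2))
    return np.array([[f,0,c["cx"]],[0,f,c["cy"]],[0,0,1]]),cv2.Rodrigues(c["rvec"])[0],np.array(c["tvec"]).ravel()
def ray(n,uv,z):
    K,R,t=cam(n); C=-R.T@t; d=R.T@np.linalg.inv(K)@[uv[0],uv[1],1]
    return C+d*(z-C[2])/d[2]
def blobs(im,lo,hi,amin=60,amax=1e5):
    m=cv2.inRange(cv2.cvtColor(im,cv2.COLOR_BGR2HSV),lo,hi)
    n,l,s,c=cv2.connectedComponentsWithStats(m)
    return [(c[i],s[i]) for i in range(1,n) if amin<=s[i][4]<=amax]
BLUE=((105,120,60),(128,255,255))
E
python3 - <<'E'
from h import *
for n in("top","side"):
    im=cv2.imread(f"pics/{n}0.png")
    for c,s in blobs(im,*BLUE,60,700): print(n,c.round(1),s,ray(n,c,.07).round(4))
im=cv2.imread("pics/top0.png")
# tray interior: outline
hsv=cv2.cvtColor(im,cv2.COLOR_BGR2HSV)
print("tray in/rim/bench",hsv[230,135],hsv[230,165],hsv[230,164],hsv[230,90],hsv[183,130])
side=cv2.imread("pics/side0.png"); print("side tray/bench",[cv2.cvtColor(side,cv2.COLOR_BGR2HSV)[p] for p in((330,300),(280,180))])
for n,hs in(("top",[(103,187),(161,180),(167,278),(106,284)]),("side",[(222,286),(383,286),(396,369),(219,374)])):
    for u in hs: print(n,u,ray(n,u,.022).round(4))
a=cv2.resize(im[150:290,90:340],None,fx=3,fy=3,interpolation=2)
b=cv2.resize(side[145:265,230:380],None,fx=3,fy=3,interpolation=2)
cv2.imwrite("pics/crop1.png",cv2.resize(np.hstack([a[:360],b]),None,fx=.66,fy=.66))
E
```

```text
top [ 24.3 179.9] [ 18 175  14  12 127] [0.6262 0.5612 0.07  ]
top [258.9 194.5] [250 185  19  20 300] [ 0.6031 -0.0763  0.07  ]
top [386.9 217.7] [381 212  13  12 115] [ 0.5497 -0.4176  0.07  ]
top [266.  236.4] [259 230  15  14 163] [ 0.4918 -0.0979  0.07  ]
top [305.7 247. ] [296 237  21  21 322] [ 0.4669 -0.2026  0.07  ]
top [202.6 257.4] [193 248  20  20 325] [0.4327 0.0669 0.07  ]
top [487.3 330.4] [470 312  37  38 592] [ 0.2708 -0.6634  0.07  ]
side [379.   91.9] [366  87  27  10 140] [ 0.2605 -0.7585  0.07  ]
side [297.  111.8] [292 108  11   9  78] [ 0.5514 -0.5344  0.07  ]
side [322.8 162. ] [313 156  21  13 229] [ 0.4693 -0.1979  0.07  ]
side [312.5 181. ] [304 177  18   9 126] [ 0.4941 -0.101   0.07  ]
side [264.6 185. ] [254 178  23  15 286] [ 0.6055 -0.0707  0.07  ]
side [192.  195.4] [187 188  11  16 105] [ 0.764  -0.0087  0.07  ]
side [179.2 221.4] [173 213  13  18 127] [0.7645 0.089  0.07  ]
side [341.2 227.9] [328 218  28  21 457] [0.4348 0.0727 0.07  ]
side [172.  236.1] [168 232   9  10  72] [0.7647 0.1369 0.07  ]
tray in/rim/bench [ 30   3 154] [ 16  25 114] [23 45 90] [ 30  10 154] [ 24  44 145]
side tray/bench [array([ 32,  51, 180], dtype=uint8), array([ 33,  14, 167], dtype=uint8)]
top (103, 187) [0.6197 0.367  0.022 ]
top (161, 180) [0.6442 0.2035 0.022 ]
top (167, 278) [0.3729 0.1688 0.022 ]
top (106, 284) [0.3524 0.3343 0.022 ]
side (222, 286) [0.6523 0.21   0.022 ]
side (383, 286) [0.3592 0.1748 0.022 ]
side (396, 369) [0.362  0.3415 0.022 ]
side (219, 374) [0.6211 0.3819 0.022 ]
```

View pics/crop1.png

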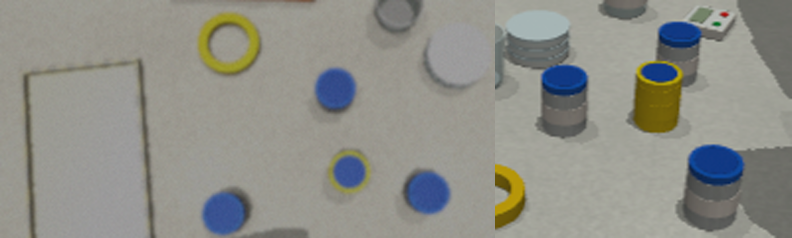

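The crop confirms it: three white-band tins (top crop 335,88; 223,212; 428,191) and one yellow-banded look-alike at crop (349,171), which I will leave alone. The two views agree within 6 mm. Starting with tin C at (0.468,-0.201).

```bash
cat >> h.py <<'E'
TINS={"A":(.604,-.074,180),"B":(.434,.069,180),"C":(.468,-.201,90)}
TRAY=[(.5625,.280,187),(.4335,.264,187)]
G=.094; HI=.25
def over(x,y,yaw,z=HI): robot.move_pose([x,y,z],[180,0,yaw])
def fz(): 
    robot.pause(.3); v=[]
    for _ in range(5): v.append(robot.observe()["ft_force"][2]); robot.pause(.04)
    return np.mean(v)
def pick(k):
    x,y,w=TINS[k]; over(x,y,w); f0=fz()
    robot.line_to([x,y,G]); robot.set_gripper(0.0)
    robot.line_to([x,y,HI]); f1=fz(); o=robot.observe()
    print(k,"weight N",f0-f1,"width",o["gripper_width"],"pad",o["gripper_force"],"t",o["time"]); return f0-f1
def place(x,y,w,z):
    over(x,y,w); robot.line_to([x,y,z+.02]); g=robot.line_to([x,y,z-.004],vel=.03,guard=3)
    print("contact",g,robot.observe()["tool_pos"]); robot.set_gripper(.085); robot.line_to([x,y,HI]); print("t",robot.observe()["time"])
E
python3 - <<'E'
from h import *
pick("C"); cv2.imwrite("pics/side1.png",robot.grab_frame("side"))
E
```

```text
C weight N 2.599982108766838 width 0.05513372588746567 pad 63.53972677141428 t 5.3833
```

View pics/side1.png

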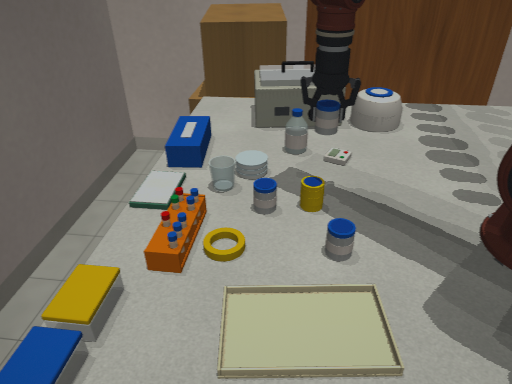

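The picture shows tin C held upright at (327,118). It weighs 2.6 N, so it is light. It goes in the far half of the tray, then I pick A.

```bash
python3 - <<'E'
from h import *
place(*TRAY[0],G+.005)
cv2.imwrite("pics/top2.png",robot.grab_frame("top"))
pick("A"); cv2.imwrite("pics/side2.png",robot.grab_frame("side"))
E
```

```text
contact True [0.56231635 0.2799497  0.10022514]
t 10.4167
A weight N 5.969743850978975 width 0.054917322226858356 pad 64.28569821640849 t 15.6
```

View pics/side2.png

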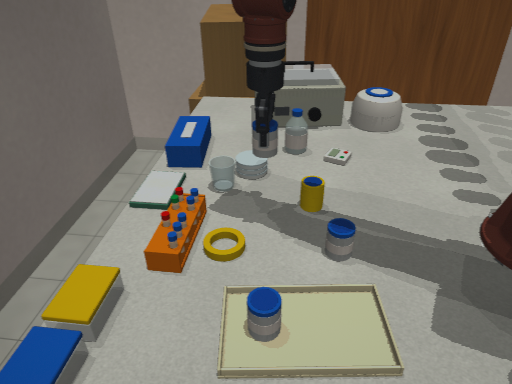

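Tin C stands in the tray at (264,313), and A (held at 264,138) weighs 6.0 N, so A is the heaviest. I'll set A back on its spot, move B to the tray, then pick A up again.

```bash
python3 - <<'E'
from h import *
place(*TINS["A"],G)
w=pick("B")
if w<3.8:
    place(*TRAY[1],G+.005)
    pick("A"); x,y,_=TINS["A"]; robot.line_to([x,y,.32])
robot.pause(.5); o=robot.observe(); print(o["tool_pos"],o["gripper_force"],o["gripper_width"],o["time"])
cv2.imwrite("pics/side3.png",robot.grab_frame("side")); im=robot.grab_frame("top"); cv2.imwrite("pics/top3.png",im)
for c,s in blobs(im,*BLUE,60,700): print(c.round(1),ray("top",c,.075).round(3))
E
```

```text
contact True [ 0.60380623 -0.07391883  0.09553883]
t 19.1667
B weight N 1.7621079389039735 width 0.053868734063323855 pad 63.23846083134413 t 23.85
contact True [0.43325425 0.2639453  0.09998422]
t 27.8667
A weight N 5.017740033837536 width 0.055260717002046905 pad 64.30270526558161 t 33.0667
[ 0.60394039 -0.07398686  0.31984397] 64.45814246311784 0.054955554597636236 34.1833
[ 26.4 180.4] [0.624 0.552 0.075]
[125.4 205.2] [0.564 0.279 0.075]
[386.9 217.7] [ 0.549 -0.416  0.075]
[122.8 254. ] [0.436 0.275 0.075]
[487.5 330.5] [ 0.271 -0.661  0.075]
```

View pics/side3.png

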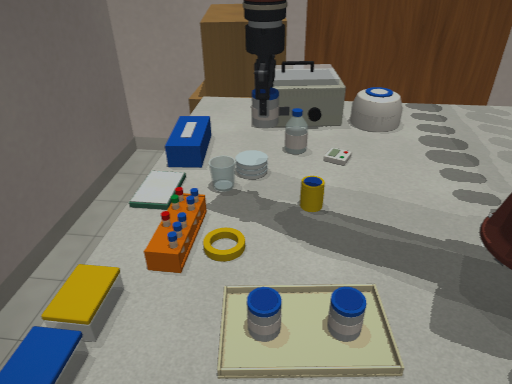

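View pics/top3.png

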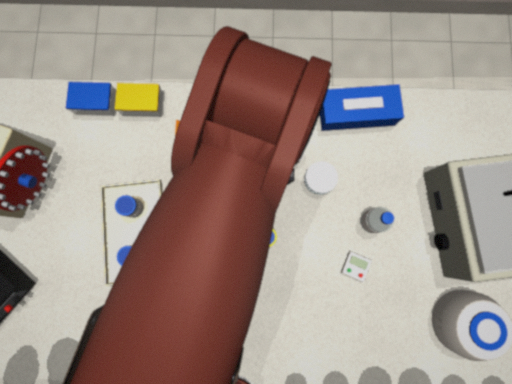

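Tins C (264,313) and B (347,313) stand upright in the tray, clear of its walls. A is held upright at (265,106), with its centre about 0.26 m up and nothing touching it. The bystanders I can see look unmoved, and the time is 34 s. Handing in.

```bash
python3 -c "
from plant import robot
print(robot.job_done())"
```

```text
the job is handed in; nothing more can be done
None
```

I handed in the job at about 34 s: the two light tins (about 2.6 N and 1.8 N) stand upright in the cream tray, and the heaviest (5–6 N over two hefts) is held upright about 0.26 m above the bench; no verdict was returned.

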